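# Sheathe the carbide scribe and cap its tube

## Robot

A 6-joint arm with a two-finger parallel gripper is mounted at the origin on the work surface. World frame = base frame: x ahead of the robot, y to its left, z up, the work surface at z = 0. Lengths are in m, angles in rad, forces in N, time in s.
With the tool pointing down it reaches from about 0.3 to 0.775 m from the base axis. Payload 14.6 kg.
Tool frame: the origin (TCP) lies midway between the tips of the shut fingers; the grasp point (between the pads) lies 19 mm behind it (ctrl.pinch_z is the z of the grasp point in the tool frame, in m); z points along the fingers, y is the line along which they close (so a half turn about z gives the same grasp; the last joint's range is limited). The gripper opens to 94 mm and grips with 3 to 60 N. Pads are 16 mm wide; open, the fingers measure 119 mm over their backs; the gripper's body (75 mm by 177 mm) begins 78 mm behind the grasp point.
Start: joints at [-1.412, 0.3, 1.521, -0, 1.321, -0.067], TCP at [0.123, -0.536, 0.205] pointing down, gripper open.
Joint ranges: [-3.03, 3.03], [-0.79, 2.21], [0.23, 2.52], [-1.04, 4.18], [0, 3.07], [-2.55, 2.55]. Speed limits (rad/s): [2.22, 2.22, 2.57, 3.14, 3.14, 3.14].

## Interface

Orientations are given as [roll, pitch, yaw] about the fixed x, y, z axes, in that order (R = Rz(yaw) Ry(pitch) Rx(roll)).
In Python, from station import ctrl, camera, ticket gives the robot as it stands. The module is installed in compiled form; this text tells all that it offers.
- The arm moves only by the shell command python3 -m inch 'ROWS' [FORCE]. ROWS is text: rows parted by semicolons, each of 7 numbers parted by spaces: the opening, from -1 (shut) to 1 (fully open), then the shift along the tool's x, y, z in units of 0.03 m (1.0 is 0.03 m), then the turn, a rotation vector about the tool's x, y, z in units of 10 degrees (1.0 is 10 degrees). In form: grip dx dy dz rx ry rz; .... A call has 1 to 10 rows; each row shifts and turns the commanded pose from where the row before left it, along the tool's axes as they then stand; what a row does not reach is not made up. A row lasts 1/8 s, in which the tool goes at most 62.5 mm and 10.7 degrees, less where a joint would pass 70% of its speed; a pose out of reach is approached as far as the arm can. A call with a number of a shift or a turn outside -1 to 1 is refused whole. A call with a gripper value outside its range is refused whole. The fingers move at their own pace and stop on an object; FORCE is the grip in N (left out, the last holds). Time passes only in rows, so rows that do not move let the fingers close. It gives the time, the measured TCP pose, the force, the opening and the grip force at its end, in the units of the state.
- ctrl.get_obs(): the state, without advancing time (a new reading comes with each control period).
- camera(name): name is "scene" or "side" or "wrist"; returns a dict with "img" (420x560x3 uint8, blue, green, red), "range_z" (420x560 float32, m along the optical axis (not along the pixel's ray), 0 where there is no reading), "intrinsics" (3x3 intrinsics, pixels), "view" (4x4, takes a point from world to camera coordinates). Camera axes: x right, y down, z forward; pixel columns grow to the right and rows downward; lengths in m; the calibration is good to about 2 mm. A picture is of the moment at which its call begins.
- ticket.hand_in(): hands the job in; it is judged then, once.
The state is a dict: "time_s": time; "qpos": joint angles; "joint_vel": joint speeds; "tau": joint torques, N m; "ee_pos": TCP position; "eef_rot": TCP orientation; "force": force on the tool from outside, world axes, zero at the start; "moment": the same for the moment, N m; "grip_width": finger opening in m; "grip_force": force on a finger pad.
Only numpy, scipy, OpenCV 4.12 (cv2) and the standard library are available. Lean on these libraries where they do the work, as an engineer would, in place of code of your own. Each camera call takes 0.05 s, during which the arm holds its last target. There are 200 camera calls.

## Task

Put the fossil scribe away: take the slim bare-metal rod out of the leaning tool stand, lower it point-down all the way into the one open tube of the rack, then put the tall slim cap over its end so that the cap sits squarely down on the tube's shoulder. The carbide point is brittle, so do not drop it in, ram it or touch the bench with it, and leave the brush, stones, bottles and everything else where they are.

Things in the scene. Friction and masses are not known exactly. Their poses are not given: they have to be found in the camera images.
- scribe: the scribe: round bare-aluminium rod, 130 mm long, 10 mm in diameter, its lowest 44 mm a steel needle 5 mm thick that ends in a point; 35 g. Origin at the point, z axis along the rod to its blunt end (z = 130 mm). It starts point down in a sleeve of the tool stand, leaning 15 degrees, its top 50 mm out of the sleeve
- tube: the open clear plastic tube, standing fixed in the rack, upright. Origin at the centre of its underside, z up. Body 29 mm in diameter up to the shoulder at z = 85 mm, then a neck 20 mm in diameter up to the mouth at z = 105 mm. Bore 14 mm in diameter, floor at z = 5 mm: fully in, the scribe stands 30 mm out of the mouth
- tube_mouth (a point): centre of the open tube's mouth (105 mm above the tube's origin), z up
- tube_b: a capped tube in the rack, fixed: 29 mm in diameter, 143 mm tall with its cap; origin at the centre of its underside. Leave it
- tube_c: the other capped tube in the rack, the same. Leave it
- rack: wooden tube rack, fixed: 70 mm (x) by 181 mm (y) by 58 mm high, origin at the centre of its underside; the three tubes stand on its floor at height 14 mm, at y = -48, 0 and +48 mm, the open one at any of the three
- stand: wooden tool stand, fixed: base 100 mm (x) by 120 mm (y) by 21 mm, origin at the centre of its underside. Two grey sleeves (21 mm outside, 13 mm bore, 85 mm long) at y = -26 and +26 mm lean 15 degrees towards the stand's own -x; their mouths are at x = -2 mm, z = 107 mm. The scribe is in one, the brush in the other
- brush: dark wooden brush, 156 mm long, in the stand's other sleeve: 10 mm handle like the scribe's, brown bristles 15 mm thick at its upper end; origin at its lower end, z axis towards the bristles. Leave it
- cap: the tall slim white cap, a cup turned open end down: 29 mm in diameter, 58 mm tall, inside 24 mm in diameter and 54 mm deep, 20 g. Origin at the centre of its open rim, z axis towards its closed end. It starts standing on the bench on its open rim. When on, its rim rests on the tube's shoulder: its origin is 85 mm above the tube's origin
- jar_lid: wide low white disc, a jar's lid: 46 mm in diameter, 26 mm tall, origin at the centre of its underside. Not the cap; leave it
- stone_a: reddish stone, 56 x 46 x 34 mm, origin under its centre. Leave it
- stone_b: reddish stone, 50 x 52 x 40 mm, origin under its centre. Leave it
- bone_piece: pale piece of fossil bone, 58 x 36 x 28 mm, origin under its centre. Leave it
- case: black plastic case, 60 x 38 x 24 mm, origin at the centre of its underside. Leave it
- glue: white glue bottle, 44 mm in diameter, 120 mm tall, origin at the centre of its underside. Leave it
- solvent: clear bottle, 56 mm in diameter, 150 mm tall, origin at the centre of its underside. Leave it
Things that resemble listed ones, but are neither listed nor needed, are in the scene too. What is shaped like the cap but green is not meant.

How it is judged:
By the outcome, as a careful person would: the job done as asked, in the order asked, and still so for the second after the job is handed in, with the robot touching nothing.
It also fails if it takes over 72 s, if anything falls off the work surface, if the arm or the gripper's body presses on something with over 40 N, if the wrist force passes 120 N, or if a joint passes its speed limit or range.

## Working session

There is one attempt and no reset: what is moved stays moved. The work goes in short steps, Python scripts to look and compute and a shell command to move; the robot and the scene stay as the last step left them, time stands still between calls to the robot, and variables do not carry over. Pictures are saved under pics/ and viewed, at most 10 in all, crops included, and the job is handed in when it is done.

```bash
ls; mkdir -p pics; cat > h.py <<'E'
import numpy as np, cv2
from station import ctrl, camera, ticket
from scipy.spatial.transform import Rotation as R
def cloud(c):
    K=c["intrinsics"];d=c["range_z"];v,u=np.mgrid[:420,:560]
    p=np.stack([(u-K[0,2])/K[0,0]*d,(v-K[1,2])/K[1,1]*d,d,np.ones_like(d)],-1)
    return (p@np.linalg.inv(c["view"]).T)[...,:3]
E
python3 - <<'E'
from h import *
a=camera("scene");b=camera("side")
import pickle;pickle.dump((a,b),open("c0.pkl","wb"))
for n,c in(("scene",a),("side",b)):
    cv2.imwrite(f"pics/{n}0.png",c["img"]);V=np.linalg.inv(c["view"]);print(n,V[:3,3].round(3),V[:3,2].round(3),c["intrinsics"][0,0])
print(ctrl.get_obs(),ctrl.pinch_z)
E
```

```text
pics
scene [0.98  0.499 0.75 ] [-0.465 -0.545 -0.698] 394.62992074996544
side [0.15  0.636 0.552] [ 0.483 -0.711 -0.512] 386.17622204546944
{'time_s': 0.1, 'qpos': array([-1.41164283e+00,  3.00374249e-01,  1.52150369e+00, -2.69475403e-05,
        1.32070177e+00, -6.66091771e-02]), 'joint_vel': array([ 0.00018528, -0.00144898, -0.00189327,  0.00052643, -0.00018492,
        0.00162003]), 'tau': array([ 1.94204833e-03, -5.32638359e+01, -3.53283656e+01,  7.09301513e-02,
        2.34563492e-02, -6.66594178e-05]), 'ee_pos': array([ 0.12306615, -0.53581879,  0.20497219]), 'eef_rot': array([-3.14060604e+00, -3.96540534e-05,  2.25769336e-01]), 'force': array([ 1.05349253,  0.01034251, -0.02436805]), 'moment': array([ 0.02108696,  0.00556821, -0.04030725]), 'grip_force': 0.0, 'grip_width': 0.09419979403260349} -0.0188
```

View pics/scene0.png

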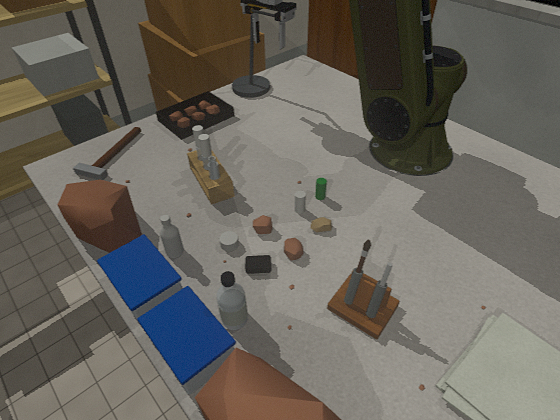

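View pics/side0.png

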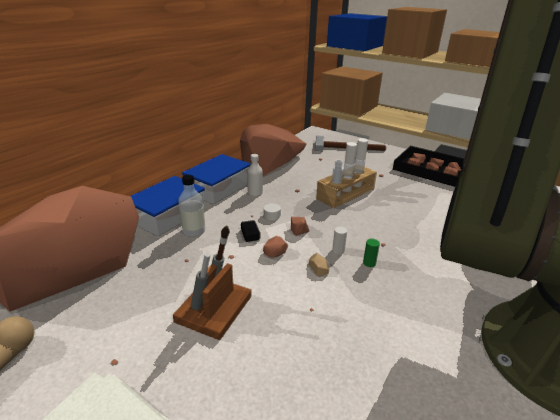

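Scene view: the stand is at (364,300), with the rod at (387,262) and the dark brush at (366,250). The white cap is at (300,202), next to a green look-alike at (321,188) and the flat jar lid at (230,240). The rack is at (210,175), and the open tube is probably the nearest one, at (213,165). I'll measure these and check one enlarged crop.

```bash
python3 - <<'E'
from h import *
import pickle;a,b=pickle.load(open("c0.pkl","rb"))
def crop(c,x,y,w,h,s): return cv2.resize(c["img"][y:y+h,x:x+w],(w*s,h*s),interpolation=cv2.INTER_CUBIC)
t=np.hstack([crop(a,180,120,65,95,4)[:300],crop(a,325,230,80,95,4)[:300]][:2]+[crop(a,280,165,50,75,4)])
u=np.hstack([crop(b,315,130,65,75,4),crop(b,170,220,85,75,4),crop(b,325,215,50,75,4)])
w=max(t.shape[1],u.shape[1]);P=lambda i:np.pad(i,((0,0),(0,w-i.shape[1]),(0,0)))
cv2.imwrite("pics/crop.png",np.vstack([P(t),P(u)]));print(w)
for n,c,pts in(("a",a,dict(cap=(300,195),lid=(230,236),green=(321,180),t1=(213,160),t2=(204,140),t3=(197,128),rack=(222,185),rod=(388,255),sl=(378,300),brush=(366,245),base=(375,320))),
 ("b",b,dict(cap=(340,231),green=(372,242),t1=(338,165),t2=(351,147),t3=(362,142),rod=(206,262),sl=(199,290)))):
    C=cloud(c)
    for k,(x,y) in pts.items(): print(n,k,C[y,x].round(3))
E
```

```text
800
a cap [ 0.45  -0.034  0.059]
a lid [ 0.654 -0.066  0.027]
a green [ 0.368 -0.039  0.059]
a t1 [ 0.571 -0.239  0.118]
a t2 [ 0.564 -0.282  0.156]
a t3 [ 0.548 -0.339  0.158]
a rack [ 0.576 -0.203  0.058]
a rod [0.396 0.218 0.001]
a sl [0.559 0.302 0.075]
a brush [0.543 0.24  0.175]
a base [0.567 0.312 0.021]
b cap [ 0.443 -0.03   0.058]
b green [ 0.368 -0.035  0.058]
b t1 [ 0.563 -0.237  0.11 ]
b t2 [ 0.55  -0.277  0.153]
b t3 [ 0.539 -0.324  0.155]
b rod [0.529 0.296 0.142]
b sl [0.545 0.304 0.077]
```

View pics/crop.png

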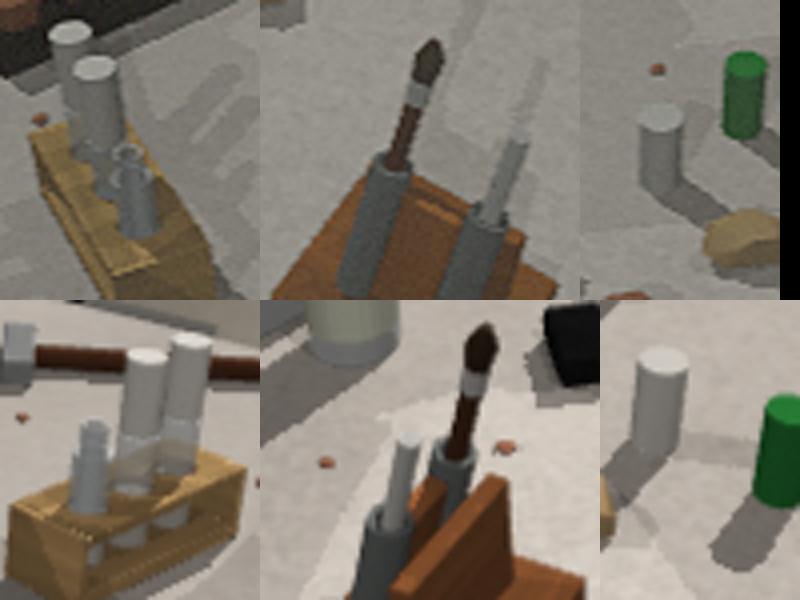

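The crop confirms it. The rod at scene (387,270) is bare metal, and the other tool is the dark brush. The open necked tube is at (213,165); the other two tubes are capped. The meant cap is the tall white one at (300,200): the look-alike is green and the lid is flat. Next I'll take exact fits.

```bash
python3 - <<'E'
from h import *
import pickle;a,b=pickle.load(open("c0.pkl","rb"))
from scipy.optimize import least_squares
Cs=[cloud(a),cloud(b)]
def sel(C,c,r,z0,z1):
    m=(np.hypot(C[...,0]-c[0],C[...,1]-c[1])<r)&(C[...,2]>z0)&(C[...,2]<z1);return C[m]
for n,c,r,z0,z1 in(("cap",(.435,-.04),.03,.053,.07),("tb",(.553,-.286),.022,.152,.165),("tc",(.54,-.335),.024,.152,.17),("mouth",(.563,-.245),.02,.113,.13)):
    for k,C in zip("ab",Cs):
        p=sel(C,c,r,z0,z1);print(n,k,len(p),p.mean(0).round(4),((p.max(0)+p.min(0))/2).round(4))
for n,c,R0,z0,z1 in(("cap",(.435,-.04),.0145,.012,.05),("tb",(.553,-.286),.0145,.115,.148),("tc",(.54,-.335),.0145,.115,.148),("neck",(.563,-.245),.01,.102,.117)):
  for k,C in zip("ab",Cs):
    p=sel(C,c,.027,z0,z1)
    if len(p)>8: print("fit",n,k,len(p),least_squares(lambda x:np.hypot(*(p[:,:2]-x).T)-R0,c,loss="soft_l1",f_scale=.002).x.round(4))
# rod axis
for k,C in zip("ab",Cs):
    p=C[(abs(C[...,0]-.54)<.06)&(abs(C[...,1]-.29)<.07)&(C[...,2]>.112)]
    for q in(p[p[:,1]>.272],p[p[:,1]<=.272]):
        if len(q)<5: continue
        m=q.mean(0);d=np.linalg.svd(q-m)[2][0];d*=np.sign(d[2]);print("rod/brush",k,len(q),m.round(4),d.round(3),q.max(0).round(3))
# stand base top edges
  
    p=C[(abs(C[...,0]-.56)<.1)&(abs(C[...,1]-.27)<.1)&(abs(C[...,2]-.021)<.004)]
    print("base",cv2.minAreaRect(p[:,:2].astype(np.float32)))
    p=C[(abs(C[...,0]-.56)<.12)&(abs(C[...,1]+.28)<.13)&(abs(C[...,2]-.058)<.004)]
    print("rack",cv2.minAreaRect(p[:,:2].astype(np.float32)))
E
```

```text
cap a 80 [ 0.4486 -0.035   0.0586] [ 0.4465 -0.0355  0.0578]
cap b 89 [ 0.4442 -0.0341  0.057 ] [ 0.4449 -0.0354  0.0565]
tb a 73 [ 0.5587 -0.2898  0.1573] [ 0.5583 -0.2916  0.1562]
tb b 47 [ 0.5542 -0.2887  0.1556] [ 0.5556 -0.2902  0.1553]
tc a 68 [ 0.5473 -0.3369  0.1574] [ 0.547  -0.3395  0.1567]
tc b 44 [ 0.5436 -0.3363  0.1557] [ 0.5447 -0.34    0.155 ]
mouth a 38 [ 0.5693 -0.2455  0.1176] [ 0.5693 -0.246   0.1175]
mouth b 29 [ 0.5664 -0.2448  0.1161] [ 0.5665 -0.2447  0.1161]
fit cap a 109 [ 0.4459 -0.0374]
fit cap b 170 [ 0.4459 -0.037 ]
fit tb a 112 [ 0.5572 -0.2935]
fit tb b 118 [ 0.5568 -0.2942]
fit tc a 54 [ 0.5454 -0.3398]
fit tc b 112 [ 0.5452 -0.3406]
fit neck a 42 [ 0.5693 -0.2469]
fit neck b 47 [ 0.5681 -0.2462]
rod/brush a 121 [0.5392 0.2938 0.1364] [-0.283 -0.068  0.957] [0.552 0.304 0.159]
rod/brush a 184 [0.5461 0.2424 0.1513] [-0.253 -0.054  0.966] [0.558 0.248 0.183]
base ((0.5522912740707397, 0.26936909556388855), (0.10153564065694809, 0.12016409635543823), 11.695526123046875)
rack ((0.5575265288352966, -0.29152727127075195), (0.18262292444705963, 0.07123678922653198), 76.11707305908203)
rod/brush b 128 [0.5324 0.295  0.1367] [-0.226 -0.08   0.971] [0.542 0.299 0.157]
rod/brush b 200 [0.5387 0.2442 0.1509] [-0.252 -0.054  0.966] [0.554 0.248 0.181]
base ((0.5495604872703552, 0.2701451778411865), (0.10053878277540207, 0.12075573205947876), 11.254335403442383)
rack ((0.5567581653594971, -0.2928529679775238), (0.185841366648674, 0.07404449582099915), 76.1827392578125)
```

```bash
cat >> h.py <<'E'
def frame(z,y):
    z=np.array(z,float);z/=np.linalg.norm(z);y=np.array(y,float);y-=z*(y@z);y/=np.linalg.norm(y)
    return np.c_[np.cross(y,z),y,z]
U=np.array([-.2536,-.0516,.966]);TOP=np.array([.5311,.2922,.1553])
FR=frame(-U,[.98,.199,0]);FD=frame([0,0,-1],[.971,-.24,0])
def need(p,F=None):
    o=ctrl.get_obs();M=R.from_euler("xyz",o["eef_rot"]).as_matrix()
    r=R.from_matrix(M.T@F).as_rotvec(degrees=True)/10 if F is not None else np.zeros(3)
    print("t",round(o["time_s"],2),"ee",o["ee_pos"].round(4),"rpy",np.degrees(o["eef_rot"]).round(2),"F",o["force"].round(1),"w",round(o["grip_width"],4),round(o["grip_force"],1))
    d=np.array(p)-o["ee_pos"]
    print(" shift now",(M.T@d/.03).round(2)," turn",r.round(2)," shift after turn",((F if F is not None else M).T@d/.03).round(2))
E
python3 -m inch '-0.15 0 0 -1 0 0 -1; -0.15 0 0 -1 0 0 -1; -0.15 0 0 0 0 0 -1; -0.15 0 0 0 0 0 -1; -0.15 0 0 0 0 0 -1; -0.15 0 0 0 0 0 -1; -0.15 0 0 0 0 0 -1; -0.15 0 0 0 0 0 -1; -0.15 0 0 0 0 0 -0.85; -0.15 0 0 0 0 0 0'
python3 - <<'E'
from h import *
need(TOP+.09*U+[0,0,.03],frame([0,0,-1],[.98,.199,0])); need(TOP+.09*U,FR)
E
```

```text
time_s: 1.35
ee_pos: [0.1231, -0.5359, 0.2651]
eef_rot: [3.142, -0.001, 1.769]
force: [0.7, -0.2, 0.4]
grip_width: 0.0398
grip_force: 0.0
t 1.35 ee [ 0.1231 -0.5359  0.2651] rpy [ 1.8000e+02 -4.0000e-02  1.0138e+02] F [ 0.7 -0.2  0.4] w 0.0398 0.0
 shift now [24.37 18.   -0.22]  turn [ 0.   -0.   -0.01]  shift after turn [24.35 18.04 -0.24]
t 1.35 ee [ 0.1231 -0.5359  0.2651] rpy [ 1.8000e+02 -4.0000e-02  1.0138e+02] F [ 0.7 -0.2  0.4] w 0.0398 0.0
 shift now [24.37 18.    0.78]  turn [-1.5  -0.   -0.01]  shift after turn [24.35 17.23  5.41]
```

```bash

python3 -m inch '-0.15 1 0.74 0 0 0 0; -0.15 1 0.74 0 0 0 0; -0.15 1 0.74 0 0 0 0; -0.15 1 0.74 0 0 0 0; -0.15 1 0.74 0 0 0 0; -0.15 1 0.74 0 0 0 0; -0.15 1 0.74 0 0 0 0; -0.15 1 0.74 0 0 0 0; -0.15 1 0.74 0 0 0 0; -0.15 1 0.74 0 0 0 0'|tail -5 &&
python3 -m inch '-0.15 1 0.74 0 0 0 0; -0.15 1 0.74 0 0 0 0; -0.15 1 0.74 0 0 0 0; -0.15 1 0.74 0 0 0 0; -0.15 1 0.74 0 0 0 0; -0.15 1 0.74 0 0 0 0; -0.15 1 0.74 0 0 0 0; -0.15 1 0.74 0 0 0 0; -0.15 1 0.74 0 0 0 0; -0.15 1 0.74 0 0 0 0'|tail -5 &&
python3 -m inch '-0.15 1 0.74 0 0 0 0; -0.15 1 0.74 0 0 0 0; -0.15 1 0.74 0 0 0 0; -0.15 1 0.74 0 0 0 0; -0.15 0 0 0 -0.5 0 0; -0.15 0 0 0 -0.5 0 0; -0.15 0 0 0 -0.5 0 0; -0.15 0 0 0 0 0 0; -0.15 0 0 0 0 0 0'
python3 - <<'E'
from h import *
need(TOP+.05*U,FR)
w=camera("wrist");import pickle;pickle.dump((w,ctrl.get_obs()),open("w1.pkl","wb"));cv2.imwrite("pics/w1.png",w["img"])
V=w["view"];K=w["intrinsics"]
for p in (TOP,TOP-.05*U):
    q=V@np.r_[p,1];print((K@q[:3]/q[2]).round(1))
E
```

```text
ee_pos: [0.2815, -0.1968, 0.2655]
eef_rot: [3.141, 0.0, 1.766]
force: [0.1, 0.1, -0.1]
grip_width: 0.0402
grip_force: 0.0
ee_pos: [0.4397, 0.1414, 0.2654]
eef_rot: [-3.142, 0.0, 1.766]
force: [0.2, -0.3, 0.8]
grip_width: 0.0402
grip_force: 0.0
time_s: 4.97
ee_pos: [0.5027, 0.2753, 0.2656]
eef_rot: [2.881, -0.0, 1.769]
force: [-0.4, 0.2, 0.5]
grip_width: 0.0398
grip_force: 0.0
t 4.97 ee [0.5027 0.2753 0.2656] rpy [ 1.6509e+02 -2.0000e-02  1.0134e+02] F [-0.4  0.2  0.5] w 0.0398 0.0
 shift now [0.36 0.06 2.15]  turn [-0.01  0.   -0.01]  shift after turn [0.36 0.05 2.15]
[281.6 190.5   1. ]
[281.4 178.9   1. ]
```

View pics/w1.png

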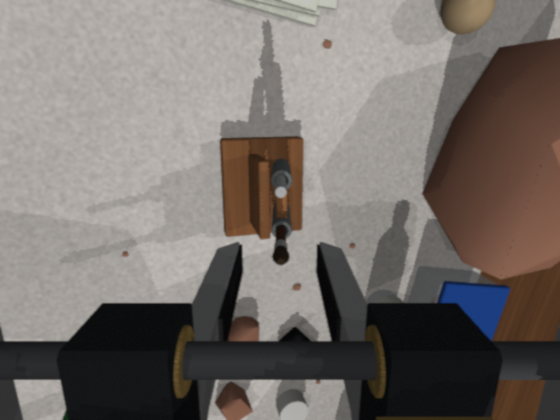

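The rod's end shows at (281,192), against a predicted (281.6,190.5). The fit is good to about 1 mm, and the closing line is across the board beside it.

```bash

python3 - <<'E'
from h import *
import pickle;w,_=pickle.load(open("w1.pkl","rb"));a,b=pickle.load(open("c0.pkl","rb"))
C=cloud(w);print("board z",C[165:230,262:268,2].max(), C[165:230,262:268,2].mean())
p=C[187:198,276:287].reshape(-1,3);p=p[p[:,2]>.145];print("rod top",len(p),p.mean(0),p.max(0))
E
python3 -m inch '-0.15 0.36 0.05 0 0 0 0; -0.15 0 0 0.8 0 0 0; -0.15 0 0 0.8 0 0 0; -0.15 0 0 0.55 0 0 0; -0.15 0 0 0 0 0 0'
python3 - <<'E'
from h import *
need(TOP-.0268*U,FR)
E
```

```text
board z 0.4385128919357195 0.08565383477288785
rod top 107 [0.52919886 0.2920692  0.16002397] [0.53659519 0.34340084 0.43851289]
time_s: 5.65
ee_pos: [0.5181, 0.2896, 0.2024]
eef_rot: [2.882, 0.0, 1.77]
force: [-1.1, 0.6, 0.1]
grip_width: 0.0402
grip_force: 0.0
t 5.65 ee [0.5181 0.2896 0.2024] rpy [1.6512e+02 3.0000e-02 1.0142e+02] F [-1.1  0.6  0.1] w 0.0402 0.0
 shift now [0.   0.03 2.52]  turn [-0.01  0.   -0.  ]  shift after turn [-0.    0.02  2.52]
```

```bash

python3 -m inch '-0.15 0 0 0.8 0 0 0; -0.15 0 0 0.7 0 0 0; -0.15 0 0 0.6 0 0 0; -0.15 0 0 0.42 0 0 0; -0.15 0 0 0 0 0 0'
python3 -m inch '-1 0 0 0 0 0 0; -1 0 0 0 0 0 0; -1 0 0 0 0 0 0; -1 0 0 0 0 0 0; -1 0 0 0 0 0 0; -1 0 0 0 0 0 0' 15
python3 - <<'E'
from h import *
need(TOP-.0268*U,FR)
E
```

```text
time_s: 6.28
ee_pos: [0.5373, 0.2933, 0.13]
eef_rot: [2.881, 0.0, 1.77]
force: [0.5, 0.0, 0.2]
grip_width: 0.0403
grip_force: 0.0
time_s: 7.02
ee_pos: [0.5375, 0.2934, 0.1307]
eef_rot: [2.879, -0.0, 1.77]
force: [0.1, 1.0, 1.0]
grip_width: 0.0096
grip_force: 15.0
t 7.03 ee [0.5375 0.2934 0.1307] rpy [ 1.6498e+02 -1.0000e-02  1.0144e+02] F [0.1 1.  1. ] w 0.0096 15.0
 shift now [0.   0.   0.05]  turn [ 0.  0. -0.]  shift after turn [0.   0.   0.05]
```

```bash

python3 -m inch '-1 0 0 -0.2 0 0 0; -1 0 0 -0.4 0 0 0; -1 0 0 -0.5 0 0 0; -1 0 0 -0.5 0 0 0; -1 0 0 -0.5 0 0 0; -1 0 0 -0.5 0 0 0; -1 0 0 -0.5 0 0 0; -1 0 0 -0.5 0 0 0; -1 0 0 -0.5 0 0 0; -1 0 0 -0.4 0 0 0'
python3 -m inch '-1 0 0 -0.5 0 0 0; -1 0 0 -0.5 0 0 0; -1 0 0 -0.2 0 0 0; -1 0 0 0 0.3 0 0; -1 0 0 0 0.4 0 0; -1 0 0 0 0.4 0 0; -1 0 0 0 0.4 0 0; -1 0 0 0 0 0 0'
python3 - <<'E'
from h import *
need([.5687,-.2467,.27],FD)
p=ctrl.get_obs()["ee_pos"]
ims=[]
for n in("scene","side"):
    c=camera(n);K=c["intrinsics"];V=c["view"];px=[]
    for z in(.027,-.0,-.103+.0):
        q=V@np.r_[p+[0,0,z],1];q=K@q[:3]/q[2];px.append(q[:2].round(1))
    print(n,px)
    x,y=map(int,px[1]-[48,40]);ims.append(cv2.resize(c["img"][y:y+100,x:x+96],None,fx=4,fy=4,interpolation=cv2.INTER_CUBIC));print(x,y)
    np.savez("r_"+n,**c)
cv2.imwrite("pics/rod.png",np.hstack(ims))
E
```

```text
time_s: 8.28
ee_pos: [0.503, 0.2864, 0.262]
eef_rot: [2.879, -0.0, 1.77]
force: [-0.5, -0.2, -0.9]
grip_width: 0.0097
grip_force: 15.0
time_s: 9.28
ee_pos: [0.4945, 0.2846, 0.2949]
eef_rot: [-3.141, 0.0, 1.77]
force: [-0.5, 0.1, -1.6]
grip_width: 0.0098
grip_force: 15.0
t 9.28 ee [0.4945 0.2846 0.2949] rpy [-1.7995e+02  2.0000e-02  1.0141e+02] F [-0.5  0.1 -1.6] w 0.0098 15.0
 shift now [-17.85  -1.08   0.84]  turn [-0.    0.    2.53]  shift after turn [-16.6    6.65   0.83]
scene [array([419.3, 186.6]), array([415.5, 198.7]), array([402.8, 239.2])]
367 158
side [array([219.9, 165.6]), array([221. , 182.9]), array([224.9, 241.6])]
173 142
```

View pics/rod.png

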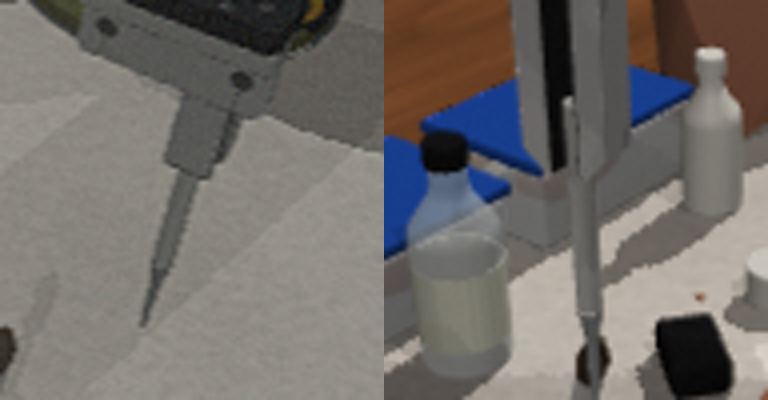

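In the scene crop the point shows at (402,239.5); predicted (402.8,239.2). In the side view it shows at (225,241.5); predicted (224.9,241.6). So the rod is upright and gripped where planned. Now I'll carry it to above the tube.

```bash

python3 -m inch '-1 0 0 -0.5 0 0 0.5; -1 0 0 0 0 0 0.7; -1 0 0 0 0 0 0.7; -1 0 0 0 0 0 0.63; -1 -0.4 0.16 0 0 0 0; -1 -0.8 0.32 0 0 0 0; -1 -1 0.4 0 0 0 0; -1 -1 0.4 0 0 0 0; -1 -1 0.4 0 0 0 0; -1 -1 0.4 0 0 0 0'|head -2 &&
python3 -m inch '-1 -1 0.4 0 0 0 0; -1 -1 0.4 0 0 0 0; -1 -1 0.4 0 0 0 0; -1 -1 0.4 0 0 0 0; -1 -1 0.4 0 0 0 0; -1 -1 0.4 0 0 0 0; -1 -1 0.4 0 0 0 0; -1 -1 0.4 0 0 0 0; -1 -1 0.4 0 0 0 0; -1 -1 0.4 0 0 0 0'|head -2 &&
python3 -m inch '-1 -0.8 0.32 0 0 0 0; -1 -0.4 0.16 0 0 0 0; -1 -0.2 0.1 0 0 0 0; -1 0 0 1 0 0 0; -1 0 0 1 0 0 0; -1 0 0 0 0 0 0; -1 0 0 0 0 0 0'
python3 - <<'E'
from h import *
need([.5687,-.2467,.24],FD)
p=ctrl.get_obs()["ee_pos"]
ims=[]
for n in("scene","side"):
    c=camera(n);K=c["intrinsics"];V=c["view"];px=[]
    for P in(p-[0,0,.103],np.array([.5687,-.2467,.119]),np.array([.5687,-.2467,.099])):
        q=V@np.r_[P,1];q=K@q[:3]/q[2];px.append(q[:2].round(1))
    print(n,px)
    x,y=map(int,px[1]-[24,40]);ims.append(cv2.resize(c["img"][y:y+70,x:x+48],None,fx=8,fy=8,interpolation=cv2.INTER_CUBIC));print(x,y)
cv2.imwrite("pics/above.png",np.hstack(ims))
E
```

```text
time_s: 10.62
ee_pos: [0.517, 0.1165, 0.3109]
time_s: 11.88
ee_pos: [0.5613, -0.2034, 0.3109]
time_s: 12.75
ee_pos: [0.5691, -0.2466, 0.2524]
eef_rot: [3.14, 0.0, 1.33]
force: [0.2, -0.3, 0.2]
grip_width: 0.0094
grip_force: 15.0
t 12.75 ee [ 0.5691 -0.2466  0.2524] rpy [1.7989e+02 2.0000e-02 7.6180e+01] F [ 0.2 -0.3  0.2] w 0.0094 15.0
 shift now [-0.01 -0.01  0.41]  turn [0.01 0.   0.01]  shift after turn [-0.01 -0.01  0.41]
scene [array([210.4, 148.7]), array([212. , 158.1]), array([213. , 164.1])]
188 118
side [array([339.3, 149.8]), array([338.3, 160.2]), array([337.6, 166.9])]
314 120
```

View pics/above.png

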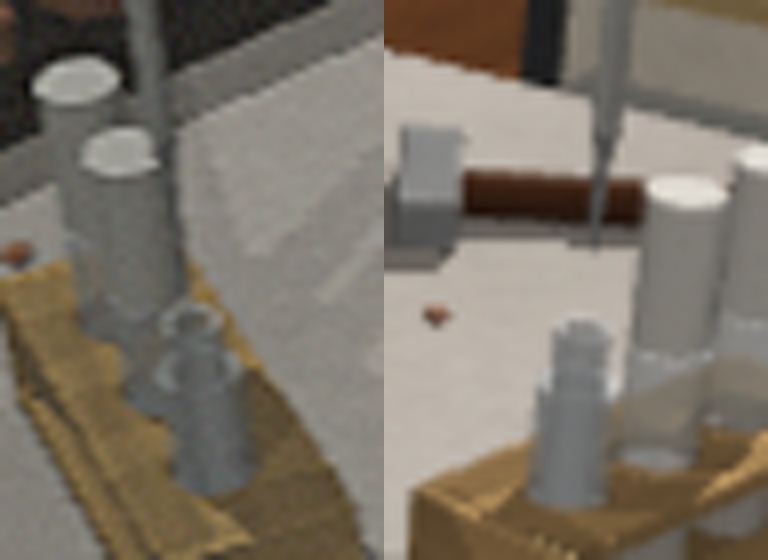

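The point hangs just above the mouth in both views: scene, tip near (210,151) and mouth (212,158); side, tip (340,151) and mouth (338,161). I'll check the rod axis numerically by differencing against the first pictures.

```bash
python3 - <<'E'
from h import *
import pickle;ref=pickle.load(open("c0.pkl","rb"))
p=ctrl.get_obs()["ee_pos"]
for n,r in zip(("scene","side"),ref):
    acc=np.mean([camera(n)["img"].astype(float) for _ in range(3)],0);c=r;K=c["intrinsics"];V=c["view"]
    D=abs(acc-r["img"]).sum(2)
    pr=lambda P:(lambda q:(K@q[:3]/q[2])[:2])(V@np.r_[P,1])
    for z in(.04,.06,.07,.08,.088,.094,.098,.101,.104,.107):
        q=pr(p-[0,0,z]);y=int(round(q[1]));x0=int(round(q[0]))-7
        w=D[y,x0:x0+15];w=np.where(w>25,w,0);print(n,z,q.round(1),"c",round((w>0)@np.arange(x0,x0+15)/max(1,(w>0).sum()),2),(w>0).sum(),w.max().round(0))
E
```

```text
scene 0.04 [206.9 127.7] c 208.67 9 147.0
scene 0.06 [208.  134.6] c 210.56 9 213.0
scene 0.07 [208.6 137.9] c 212.25 8 48.0
scene 0.08 [209.1 141.2] c 212.83 6 43.0
scene 0.088 [209.5 143.8] c 214.0 7 39.0
scene 0.094 [209.9 145.8] c 214.0 7 44.0
scene 0.098 [210.1 147.1] c 214.5 6 40.0
scene 0.101 [210.2 148. ] c 214.5 6 39.0
scene 0.104 [210.4 149. ] c 214.0 7 48.0
scene 0.107 [210.5 149.9] c 214.5 6 35.0
side 0.04 [341.7 127.3] c 342.5 4 74.0
side 0.06 [340.9 134.6] c 341.5 4 245.0
side 0.07 [340.5 138.2] c 341.5 4 303.0
side 0.08 [340.2 141.7] c 341.0 3 32.0
side 0.088 [339.9 144.6] c 340.0 3 125.0
side 0.094 [339.6 146.7] c 340.0 3 112.0
side 0.098 [339.5 148.1] c 340.0 1 44.0
side 0.101 [339.4 149.1] c 340.0 1 31.0
side 0.104 [339.3 150.1] c 340.0 1 33.0
side 0.107 [339.2 151.2] c 340.0 1 86.0
```

```bash
python3 - <<'E'
from h import *
p=ctrl.get_obs()["ee_pos"];c=camera("wrist");K=c["intrinsics"];V=c["view"]
pr=lambda P:(lambda q:(K@q[:3]/q[2])[:2])(V@np.r_[P,1]).round(1)
for P in(p-[0,0,.0],p-[0,0,.06],p-[0,0,.103],[.5687,-.2467,.119],[.5687,-.2467,.099],[.5787,-.2467,.119]): print(pr(P))
q=pr([.5687,-.2467,.119]);x,y=map(int,q-[50,60]);print(x,y)
cv2.imwrite("pics/w2.png",cv2.resize(c["img"][y:y+100,x:x+100],None,fx=6,fy=6,interpolation=cv2.INTER_CUBIC))
E
```

```text
[279.5 257.8]
[279.4 223.1]
[279.3 206.6]
[279.3 197.9]
[279.3 192.7]
[290.1 195.3]
229 137
```

View pics/w2.png

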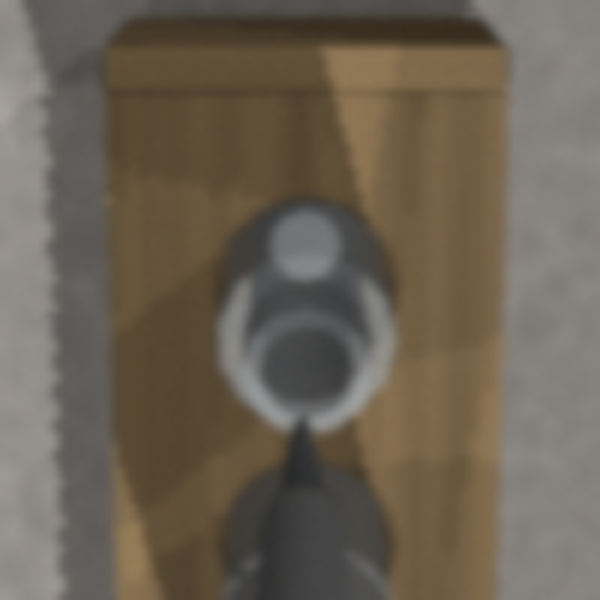

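Wrist view: the mouth is centred at (279.4,196.9) and the tip is at (278.9,205.7). Both are about 1 px from prediction in the same direction, so the rod is aligned to about 0.5 mm. Now lowering.

```bash

python3 -m inch '-1 0 0 0.3 0 0 0; -1 0 0 0.4 0 0 0; -1 0 0 0.4 0 0 0; -1 0 0 0.4 0 0 0; -1 0 0 0.3 0 0 0; -1 0 0 0 0 0 0'
python3 -m inch '-1 0 0 0.3 0 0 0; -1 0 0 0.3 0 0 0; -1 0 0 0.3 0 0 0; -1 0 0 0.3 0 0 0; -1 0 0 0.2 0 0 0; -1 0 0 0 0 0 0'
python3 - <<'E'
from h import *
need([.5687,-.2467,.122],FD)
E
```

```text
time_s: 13.95
ee_pos: [0.5685, -0.2467, 0.1959]
eef_rot: [-3.14, -0.0, 1.329]
force: [-0.2, 0.4, -0.0]
grip_width: 0.0092
grip_force: 15.0
time_s: 14.7
ee_pos: [0.5686, -0.2467, 0.1542]
eef_rot: [-3.141, -0.0, 1.329]
force: [0.9, 0.7, 0.4]
grip_width: 0.0097
grip_force: 15.0
t 14.7 ee [ 0.5686 -0.2467  0.1542] rpy [-1.7996e+02 -1.0000e-02  7.6140e+01] F [0.9 0.7 0.4] w 0.0097 15.0
 shift now [-0.    0.01  1.07]  turn [-0. -0.  0.]  shift after turn [0.   0.   1.07]
```

```bash

python3 -m inch '-1 0 0 0.25 0 0 0; -1 0 0 0.25 0 0 0; -1 0 0 0.2 0 0 0; -1 0 0 0.15 0 0 0; -1 0 0 0 0 0 0' | sed -n '1,2p;4p'
for i in 1 2 3; do python3 -m inch '-1 0 0 0.03 0 0 0; -1 0 0 0.02 0 0 0; -1 0 0 0 0 0 0'| sed -n '2p;4p'; done
python3 - <<'E'
from h import *
fs=[]
for _ in range(4): camera("side");fs.append(ctrl.get_obs()["force"])
print(np.mean(fs,0)); need([.5687,-.2467,.122],FD)
E
```

```text
time_s: 15.32
ee_pos: [0.5686, -0.2467, 0.1288]
force: [-0.0, 0.6, -0.0]
ee_pos: [0.5687, -0.2468, 0.1278]
force: [0.5, -0.3, 0.2]
ee_pos: [0.5686, -0.2467, 0.1261]
force: [0.0, 0.1, 0.1]
ee_pos: [0.5687, -0.2468, 0.1247]
force: [-0.1, 0.6, -0.1]
[-0.14961937  0.01682108 -0.28593329]
t 16.65 ee [ 0.5687 -0.2467  0.1247] rpy [180.    -0.    76.14] F [ 0.4  0.6 -0.1] w 0.0094 15.0
 shift now [ 0.   -0.    0.09]  turn [ 0. -0.  0.]  shift after turn [ 0.   -0.    0.09]
```

```bash

for i in 1 2; do python3 -m inch '-1 0 0 0.02 0 0 0; -1 0 0 0 0 0 0; -1 0 0 0 0 0 0' 5| sed -n '2p;4p'; done
for i in 1 2 ; do python3 -m inch '-1 0 0 0.015 0 0 0; -1 0 0 0 0 0 0; -1 0 0 0 0 0 0'| sed -n '2p;4p'; done
python3 - <<'E'
from h import *
fs=[]
for _ in range(4): camera("side");fs.append(ctrl.get_obs()["force"])
print(np.mean(fs,0)); need([.5687,-.2467,.122],FD)
E
```

```text
ee_pos: [0.5687, -0.2468, 0.1241]
force: [0.3, 0.3, -0.5]
ee_pos: [0.5687, -0.2468, 0.1236]
force: [0.0, 0.1, 0.8]
ee_pos: [0.5688, -0.2468, 0.1232]
force: [-0.8, -1.2, 2.8]
ee_pos: [0.5689, -0.2468, 0.1229]
force: [-0.6, -0.7, 5.1]
[ 0.0631521  -0.06376781  5.54856115]
t 18.35 ee [ 0.5688 -0.2468  0.1229] rpy [1.7996e+02 1.0000e-02 7.6140e+01] F [0.1 0.8 6.4] w 0.0097 5.0
 shift now [ 0.   -0.01  0.03]  turn [0. 0. 0.]  shift after turn [ 0.   -0.01  0.03]
```

Contact with the floor came at the expected height (TCP 0.1236, expected 0.122–0.124). I'll ease off, open and rise.

```bash

python3 -m inch '-1 0 0 -0.015 0 0 0; -0.9 0 0 0 0 0 0; -0.6 0 0 0 0 0 0; -0.15 0 0 0 0 0 0; -0.15 0 0 0 0 0 0; -0.15 0 0 0 0 0 0' | sed -n '2p;4,5p'
python3 -m inch '-0.15 0 0 -0.3 0 0 0; -0.15 0 0 -0.7 0 0 0; -0.15 0 0 -1 0 0 0; -0.15 0 0 -1 0 0 0; -0.15 0 0 0 0 0 0'| sed -n '2p;4,5p'
python3 - <<'E'
from h import *
need([.4459,-.0372,.22],FD)
c=camera("wrist");s=camera("side");C=cloud(s);np.savez("w3",**c)
m=(np.hypot(C[...,0]-.5687,C[...,1]+.2467)<.02)&(C[...,2]>.122)&(C[...,2]<.17);print("rod in tube",m.sum(),C[m].mean(0),C[m].max(0))
K=c["intrinsics"];V=c["view"];q=V@np.r_[.5687,-.2467,.13,1];q=(K@q[:3]/q[2])[:2];x,y=map(int,q-[40,50])
i1=cv2.resize(c["img"][y:y+100,x:x+80],None,fx=5,fy=5);i2=cv2.resize(s["img"][120:220,310:390],None,fx=5,fy=5);cv2.imwrite("pics/in.png",np.hstack([i1,i2]))
E
```

```text
ee_pos: [0.5686, -0.2467, 0.1229]
force: [-0.8, -0.8, 0.0]
grip_width: 0.0394
ee_pos: [0.5694, -0.2471, 0.2159]
force: [0.0, -0.9, -0.3]
grip_width: 0.04
t 19.73 ee [ 0.5694 -0.2471  0.2159] rpy [1.7974e+02 6.0000e-02 7.6140e+01] F [ 0.  -0.9 -0.3] w 0.04 0.0
 shift now [ 5.81 -5.67 -0.17]  turn [0.03 0.01 0.  ]  shift after turn [ 5.8  -5.68 -0.14]
rod in tube 39 [ 0.56822587 -0.24301587  0.13679947] [ 0.57409956 -0.23871714  0.14882767]
```

View pics/in.png

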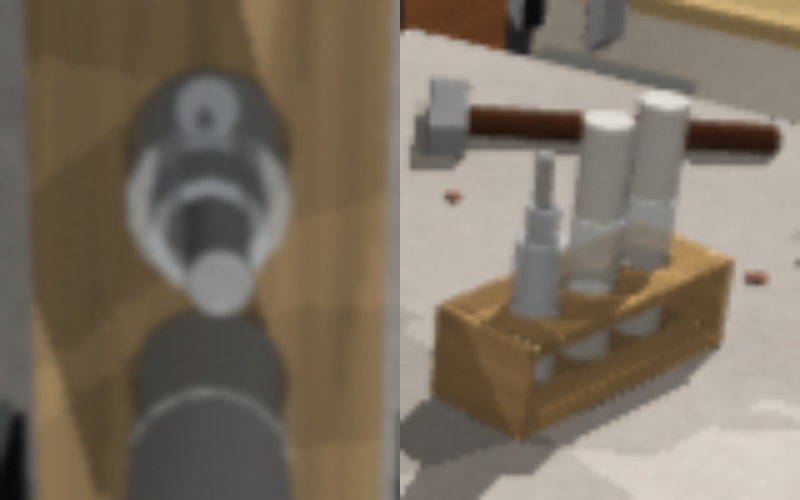

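The rod is fully in, with its top at z = 0.149 as expected: side view rod at (339,152), wrist view concentric enough with the neck. Now the cap, after first checking that there's room for the fingers.

```bash
python3 - <<'E'
from h import *
import pickle;a,b=pickle.load(open("c0.pkl","rb"))
for c in(a,b):
    C=cloud(c).reshape(-1,3);C=C[C[:,2]>.012];d=C[:,:2]-[.4459,-.0372];s=d@[.971,-.24];t=d@[.24,.971]
    m=(abs(s)<.06)&(abs(t)<.02)&(abs(s)>.017);print(m.sum(),s[m].round(3)[:10])
    m=(abs(s)<.06)&(abs(t)<.06)&(np.hypot(s,t)>.019);print(m.sum(),np.c_[s,t][m].round(3)[::15][:8])
E
python3 -m inch '-0.15 0.5 -0.49 0 0 0 0; -0.15 0.9 -0.88 0 0 0 0; -0.15 1 -0.98 0 0 0 0; -0.15 1 -0.98 0 0 0 0; -0.15 1 -0.98 0 0 0 0; -0.15 0.9 -0.87 0 0 0 0; -0.1 0.5 -0.49 0 0 0 0; 0.06 0 0 0 0.03 0 0; 0.06 0 0 1 0 0 0; 0.06 0 0 1 0 0 0'
python3 -m inch '0.06 0 0 0.5 0 0 0; 0.06 0 0 0 0 0 0'|tail -3
python3 - <<'E'
from h import *
need([.4459,-.0372,.021],FD)
c=camera("wrist");C=cloud(c)
m=(np.hypot(C[...,0]-.4459,C[...,1]+.0372)<.025)&(C[...,2]>.05)&(C[...,2]<.068);p=C[m];print(m.sum(),p.mean(0),(p.max(0)+p.min(0))/2,p[:,2].std(), np.ptp(p,axis=0))
E
```

```text
0 []
0 []
0 []
0 []
time_s: 21.08
ee_pos: [0.4455, -0.0379, 0.152]
eef_rot: [-3.136, 0.0, 1.328]
force: [1.1, -0.7, -0.4]
grip_width: 0.0498
grip_force: 0.0
force: [0.8, 0.1, 0.8]
grip_width: 0.0497
grip_force: 0.0
t 21.32 ee [ 0.4448 -0.0374  0.1375] rpy [-1.796e+02  1.000e-02  7.610e+01] F [0.8 0.1 0.8] w 0.0497 0.0
 shift now [0.02 0.06 3.88]  turn [-0.04  0.   -0.  ]  shift after turn [0.02 0.03 3.88]
1134 [ 0.44692897 -0.03670729  0.0574189 ] [ 0.44688564 -0.03744468  0.05489286] 0.001291296904909242 [0.02848379 0.02872902 0.00939676]
```

```bash

python3 -m inch '0.06 0.02 0.05 0 -0.04 0 0; 0.06 0 0 1 0 0 0; 0.06 0 0 1 0 0 0; 0.06 0 0 0.8 0 0 0; 0.06 0 0 0.6 0 0 0; 0.06 0 0 0.48 0 0 0; 0.06 0 0 0 0 0 0'
python3 -m inch '-0.3 0 0 0 0 0 0; -0.5 0 0 0 0 0 0; -1 0 0 0 0 0 0; -1 0 0 0 0 0 0; -1 0 0 0 0 0 0; -1 0 0 0 0 0 0' 8
python3 - <<'E'
from h import *
need([.4463,-.0371,.021],FD)
E
```

```text
time_s: 22.25
ee_pos: [0.4466, -0.0368, 0.0214]
eef_rot: [3.14, 0.0, 1.329]
force: [0.4, -0.6, -0.4]
grip_width: 0.0499
grip_force: 0.0
time_s: 23.0
ee_pos: [0.447, -0.0369, 0.0221]
eef_rot: [3.139, -0.0, 1.329]
force: [-0.2, -0.8, 5.7]
grip_width: 0.0289
grip_force: 8.0
t 23.0 ee [ 0.447  -0.0369  0.0221] rpy [179.85  -0.    76.14] F [-0.2 -0.8  5.7] w 0.0289 8.0
 shift now [-0.01 -0.02  0.04]  turn [ 0.02 -0.    0.  ]  shift after turn [-0.01 -0.02  0.04]
```

```bash

python3 -m inch '-1 0 0 -0.3 0 0 0; -1 0 0 -0.7 0 0 0; -1 0 0 -1 0 0 0; -1 0 0 -1 0 0 0; -1 0 0 -1 0 0 0; -1 0 0 -1 0 0 0; -1 0 0 -0.9 0 0 0; -1 0 0 -0.5 0 0 0; -1 0 0 0 0 0 0' 12 
python3 - <<'E'
from h import *
need([.5687,-.2467,.215],FD)
E
```

```text
time_s: 24.12
ee_pos: [0.4465, -0.0367, 0.2141]
eef_rot: [3.139, -0.0, 1.329]
force: [0.3, -0.8, -0.3]
grip_width: 0.0288
grip_force: 12.0
t 24.12 ee [ 0.4465 -0.0367  0.2141] rpy [ 1.7983e+02 -1.0000e-02  7.6140e+01] F [ 0.3 -0.8 -0.3] w 0.0288 12.0
 shift now [-5.82  5.63 -0.01]  turn [ 0.02 -0.    0.  ]  shift after turn [-5.82  5.63 -0.03]
```

```bash

python3 -m inch '-1 -0.4 0.4 0 0.02 0 0; -1 -0.8 0.75 0 0 0 0; -1 -1 0.97 0 0 0 0; -1 -1 0.97 0 0 0 0; -1 -1 0.97 0 0 0 0; -1 -0.9 0.87 0 0 0 0; -1 -0.5 0.5 0 0 0 0; -1 -0.22 0.2 0 0 0 0; -1 0 0 0 0 0 0'|sed -n '2,4p'
python3 - <<'E'
from h import *
need([.5687,-.2467,.1225],FD)
p=ctrl.get_obs()["ee_pos"];ims=[]
for n in("scene","side"):
    c=camera(n);K=c["intrinsics"];V=c["view"]
    pr=lambda P:(lambda q:(K@q[:3]/q[2])[:2])(V@np.r_[P,1]).round(1)
    print(n,"cap rim",pr(p-[0,0,.0225]),"cap top",pr(p+[0,0,.0355]),"rodtop",pr([.5687,-.2467,.149]),"mouth",pr([.5687,-.2467,.119]))
    x,y=map(int,pr([.5687,-.2467,.149])-[25,35]);print(x,y)
    ims.append(cv2.resize(c["img"][y:y+70,x:x+50],None,fx=8,fy=8,interpolation=cv2.INTER_CUBIC))
cv2.imwrite("pics/capabove.png",np.hstack(ims))
E
```

```text
ee_pos: [0.5682, -0.2471, 0.2124]
eef_rot: [-3.138, -0.0, 1.328]
force: [-0.8, 0.7, -0.1]
t 25.25 ee [ 0.5682 -0.2471  0.2124] rpy [-1.7982e+02 -2.0000e-02  7.6110e+01] F [-0.8  0.7 -0.1] w 0.0287 12.0
 shift now [0.02 0.02 3.  ]  turn [-0.02 -0.   -0.  ]  shift after turn [0.02 0.01 3.  ]
scene cap rim [208.4 135.2] cap top [205.1 114.9] rodtop [210.5 148.7] mouth [212.  158.1]
185 113
side cap rim [341.2 135.5] cap top [343.5 113.9] rodtop [339.4 150. ] mouth [338.3 160.2]
314 115
```

View pics/capabove.png

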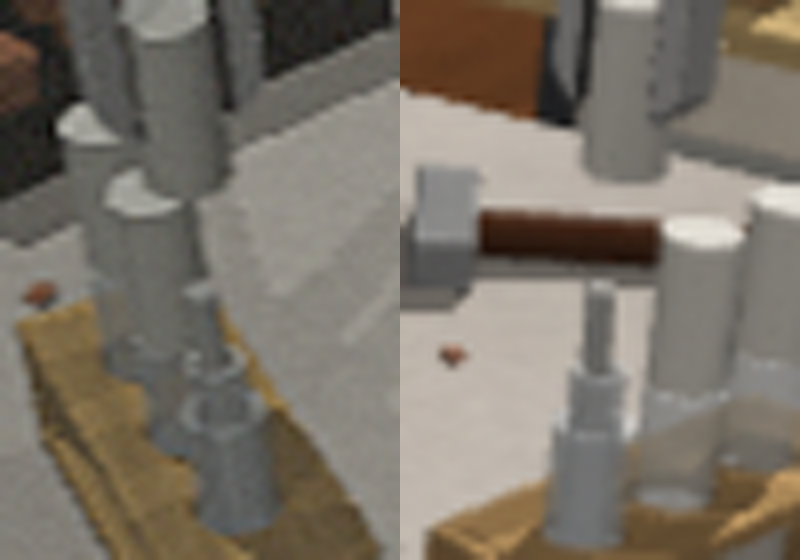

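Both views show the cap straight above the rod: scene, cap (208,135) over the rod end (210.5,149); side, cap (341.5,135) over the rod end (339,150). Now lowering.

```bash

python3 -m inch '-1 0.01 0.01 0.3 -0.01 0 0; -1 0 0 0.4 0 0 0; -1 0 0 0.4 0 0 0; -1 0 0 0.4 0 0 0; -1 0 0 0.3 0 0 0; -1 0 0 0 0 0 0'|sed -n '2,4p'
python3 -m inch '-1 0 0 0.2 0 0 0; -1 0 0 0.2 0 0 0; -1 0 0 0.1 0 0 0; -1 0 0 0 0 0 0'|sed -n '2,4p'
python3 -m inch '-1 0 0 0.1 0 0 0; -1 0 0 0.1 0 0 0; -1 0 0 0.1 0 0 0; -1 0 0 0 0 0 0'|sed -n '2,4p'
python3 - <<'E'
from h import *
need([.5687,-.2467,.1215],FD)
E
```

```text
ee_pos: [0.5686, -0.2464, 0.1586]
eef_rot: [-3.14, -0.0, 1.329]
force: [-0.1, -0.4, 0.6]
ee_pos: [0.5688, -0.2464, 0.1442]
eef_rot: [-3.141, -0.0, 1.329]
force: [0.7, 0.5, -0.6]
ee_pos: [0.5687, -0.2464, 0.1351]
eef_rot: [-3.141, -0.0, 1.329]
force: [1.0, 0.6, -0.1]
t 27.1 ee [ 0.5687 -0.2464  0.1351] rpy [-1.7997e+02 -1.0000e-02  7.6130e+01] F [ 1.   0.6 -0.1] w 0.0291 12.0
 shift now [-0.01  0.    0.45]  turn [-0. -0.  0.]  shift after turn [-0.01  0.    0.45]
```

```bash

python3 -m inch '-1 0 0 0.1 0 0 0; -1 0 0 0.1 0 0 0; -1 0 0 0.1 0 0 0; -1 0 0 0 0 0 0' 8|sed -n '2p;4p'
for i in 1 2 3 4 5; do python3 -m inch '-1 0 0 0.03 0 0 0; -1 0 0 0 0 0 0'|sed -n '2p;4p'; done
```

```text
ee_pos: [0.5687, -0.2464, 0.126]
force: [-0.7, 0.4, 0.5]
ee_pos: [0.5688, -0.2465, 0.1255]
force: [-0.3, 0.6, -0.8]
ee_pos: [0.5688, -0.2465, 0.1245]
force: [0.2, 0.3, -0.1]
ee_pos: [0.5688, -0.2465, 0.1236]
force: [0.2, 0.2, -0.5]
ee_pos: [0.5688, -0.2465, 0.1227]
force: [-0.2, -1.3, 0.6]
ee_pos: [0.5688, -0.2465, 0.1218]
force: [0.0, 0.5, -0.3]
```

```bash

for i in 1 2 3 4; do python3 -m inch '-1 0 0 0.02 0 0 0; -1 0 0 0 0 0 0'|sed -n '2p;4p'; done
```

```text
ee_pos: [0.5688, -0.2465, 0.1213]
force: [0.1, -0.0, 0.8]
ee_pos: [0.5689, -0.2465, 0.1212]
force: [-1.7, 1.3, 4.8]
ee_pos: [0.5689, -0.2465, 0.1211]
force: [-3.2, 2.0, 9.2]
ee_pos: [0.5689, -0.2466, 0.1208]
force: [-5.5, 2.5, 12.0]
```

Contact came at TCP 0.1212, exactly the height expected for the shoulder. Ease off, release, rise and check.

```bash

python3 -m inch '-1 0 0 -0.05 0 0 0; -0.6 0 0 0 0 0 0; -0.3 0 0 0 0 0 0; -0.05 0 0 0 0 0 0; -0.05 0 0 0 0 0 0; -0.05 0 0 0 0 0 0'|sed -n '2p;4,5p'
python3 -m inch '-0.05 0 0 -0.3 0 0 0; -0.05 0 0 -0.7 0 0 0; -0.05 0 0 -1 0 0 0; -0.05 0 0 -1 0 0 0; -0.05 0 0 -0.5 0 0 0; -0.05 0 0 0 0 0 0; -0.05 0 0 0 0 0 0'|sed -n '1,2p;4p'
python3 - <<'E'
from h import *
a=camera("scene");b=camera("side");w=camera("wrist")
for c in(a,b,w):
    C=cloud(c);m=(np.hypot(C[...,0]-.5687,C[...,1]+.2467)<.018)&(C[...,2]>.15)&(C[...,2]<.17);p=C[m]
    g=np.linalg.lstsq(np.c_[p[:,:2]-p[:,:2].mean(0),np.ones(len(p))],p[:,2],rcond=None)[0] if len(p)>5 else 0
    print(len(p),p.mean(0),g)
f=lambda c,x,y:cv2.resize(c["img"][y:y+100,x:x+80],None,fx=5,fy=5,interpolation=cv2.INTER_CUBIC)
cv2.imwrite("pics/fin.png",np.hstack([f(a,170,110),f(b,310,115)]))
E
```

```text
ee_pos: [0.5688, -0.2465, 0.1209]
force: [0.2, -0.8, 0.4]
grip_width: 0.0449
time_s: 31.48
ee_pos: [0.5685, -0.2463, 0.2247]
force: [0.3, 0.4, 0.0]
85 [ 0.57034317 -0.2426962   0.15685856] [-0.07220062 -0.11359893  0.15685856]
57 [ 0.56510156 -0.2421858   0.15508904] [ 0.06620569 -0.10484257  0.15508904]
1220 [ 0.56890627 -0.24628229  0.15651837] [-0.01575477 -0.04238115  0.15651837]
```

View pics/fin.png

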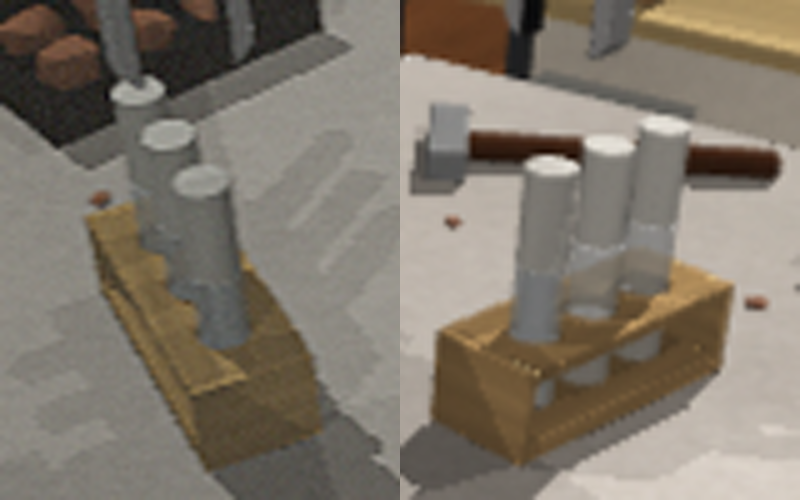

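The cap sits squarely on the shoulder in both views, with its top at z = 0.1565 (expected 0.157), level with its two neighbours. The gripper is clear.

```bash
python3 -c "
from station import ticket
print(ticket.hand_in())"
```

```text
the job is handed in; nothing more can be done
None
```

The scribe is fully down in the open tube, the white cap sits squarely on the tube's shoulder, and the job was handed in at about 31.6 s of the 72 s allowed; no verdict came back.

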